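# Press the stud home in an angle bracket

### The arm

A 7-joint arm with a two-finger parallel gripper is mounted at the origin on the work surface. World frame = base frame: x ahead of the robot, y to its left, z up, the work surface at z = 0. Lengths are in m, angles in degrees, forces in N, time in s.
With the tool pointing down it reaches from about 0.4 to 0.9 m from the base axis. Payload 5.5 kg.
Tool frame: the origin (TCP) lies midway between the tips of the shut fingers; the grasp point (between the pads) lies 19 mm behind it (ctrl.pinch_z is the z of the grasp point in the tool frame, in m); z points along the fingers, y is the direction in which the jaws open and shut (so a half turn about z gives the same grasp; the last joint's range is limited). The gripper opens to 85 mm and grips with 20 to 120 N. Pads are 22 mm wide; open, the fingers measure 114 mm over their backs; the gripper's body (76 mm by 85 mm) begins 54 mm behind the grasp point. The pads swing forward as they close: fully open they stand 13 mm farther back than shut.
Start: joints at [91.742, 28.699, -24.465, 88.831, 12.651, 65.22, -12.049], TCP at [0.15, -0.632, 0.231] pointing down, gripper open.
Joint ranges: [-164.97, 164.97], [-17.58, 116.51], [-87.97, 89.64], [11.32, 138.91], [-80.73, 260.73], [10.89, 115.49], [-147.41, 147.41]. Speed limits (degrees/s): [147.25, 147.25, 180, 180, 180, 180, 180].

### API

Orientations are given as [roll, pitch, yaw] about the fixed x, y, z axes, in that order (R = Rz(yaw) Ry(pitch) Rx(roll)).
In Python, from cell import ctrl gives the robot as it stands. Calls block until the motion is done:
- ctrl.goto(position, orientation): joint-space move of the TCP to a pose.
- ctrl.move_linear(position, rate=0.15, ori=None, guard=None): straight line of the TCP; ori=None keeps the orientation; rate is the mean speed in m/s. With guard (N) it stops when the force on the tool has changed by that much, and returns True; else False.
- ctrl.goto_joints(angles): joint-space move.
- ctrl.let_go() and ctrl.grasp(force=None): open the fingers fully, or close them until they stop; force is the grip in N (None keeps the last).
- ctrl.dwell(seconds).
- ctrl.ik(position, orientation): joint angles nearest the present ones, or None.
- ctrl.get_image(name): name is "scene" or "top" or "wrist"; returns (picture, depth): 400x640x3 uint8, red, green, blue; 400x640 float32, m along the optical axis (not along the pixel's ray), 0 where there is no reading.
- ctrl.calibration(name): a dict with "camera_matrix" (3x3 intrinsics, pixels), "dist" ([k1, k2, p1, p2, k3] as OpenCV has them; the pictures are not rectified), "camera_from_world" (4x4, takes a point from world to camera coordinates); the wrist camera has in their place "T_tool_cam" (4x4, takes a point from camera to tool coordinates, whose origin is the TCP and whose axes are the flange's). Camera axes: x right, y up, looking along -z (the intrinsics and any distortion apply to the point x, -y, -z); pixel columns grow to the right and rows downward; lengths in m; the calibration is good to about 2 mm. A picture is of the moment at which its call begins: read the wrist's pose just before it. calibration takes no time and is no camera call.
A pose or a line that the arm cannot do raises ctrl.MotionError and nothing moves.
- ctrl.sign_off(): hands the job in, once; it reports no verdict.
Readings, each from a call of its own:
- ctrl.read_t(): time.
- ctrl.read_q(): joint angles.
- ctrl.read_joint_velocities(): joint speeds.
- ctrl.read_joint_torque(): joint torques, N m.
- ctrl.read_position(): TCP position.
- ctrl.read_ee_rot(): TCP orientation.
- ctrl.read_force(): force on the tool from outside, world axes, zero at the start.
- ctrl.read_torque(): the same for the moment, N m.
- ctrl.read_width(): opening from 0.0 (shut) to 1.0 (fully open).
Only numpy, scipy, OpenCV 4.12 (cv2) and the standard library are available. Lean on these libraries where they do the work, as an engineer would, in place of code of your own. Each camera call takes 0.05 s, during which the arm holds its last target.

### The job

Swing the guard arm of the small bench press right open, then slide the angle bracket, stud end first, between the rails until it meets the end stop, so that its stud stands under the plunger. Push the plunger head down to its stop to drive the stud home, let it spring back up, then draw the bracket out and leave it lying flat on its base inside the grey tray. Leave the guard open, and do not disturb the mug, the screwdriver or the carton.

Things in the scene. Friction and masses are not known exactly. Their poses are not given: they have to be found in the camera images.
- press: Green bench press, fixed. Origin on the bench straight under the plunger's axis; +x points along the channel to the column, z up. Two steel rails 12 mm high (inner faces at y = -28 and +28 mm) run from x = -60 mm to the end stop's face at x = +31 mm; the channel floor is the bench. Flared rail ends widen the mouth to about 70 mm from x = -60 to -90 mm.
- nest (a point): Point on the channel floor under the plunger's axis (same as the press's origin). Above it a green arm 36 mm wide, z = 105 to 150 mm, comes from the column (x = 51 to 106 mm, 150 mm high) and ends in a round bush of radius 18 mm about the plunger. The plunger's nose, 16 mm across, is 42 mm above the bench at rest, 18.5 mm at its stop.
- plunger_top (a point): Centre of the flat top of the plunger's round black mushroom head (36 mm across, flat part 30 mm); 190 mm above the bench at rest, and it goes down with the plunger.
- plunger (a joint): How far the plunger is pushed down, in m: 0 at rest, 0.0235 at its stop. Spring return: about 5 N to start it and 11 N at the stop, plus about 5 N while it drives the stud (from about 0.014 on).
- guard (a joint): Angle of the guard arm in rad: 0 = right across the channel's mouth (the bracket cannot pass), 1.6 = fully open, arm pointing away from the column along the press's -x. It opens clockwise seen from above, so the arm's free end sweeps towards the press's -x and then +y. It stays where it is left; about 1 to 2 N at the post turns it.
- guard_pivot (a point): The guard's upright hinge axis, at bench level, at x = -100 mm, y = +66 mm of the press. The arm is a flat steel bar 12 mm wide, z = 8 to 20 mm.
- guard_post (a point): Top centre of the upright steel post (14 mm across, from the arm up to 64 mm above the bench) near the arm's free end, 100 mm from the pivot.
- bracket: Loose L-shaped aluminium angle bracket, about 0.3 to 0.5 kg. Base 140 x 50 x 14 mm (x, y, z); upright leg 12 mm thick, 50 mm wide (y), rising to 62 mm, at the -x end (its middle at x = -64 mm). Origin: centre of the base's underside; +x from leg to stud end, z up. It enters the channel +x ahead; at the end stop its stud is within about 1 mm of the plunger's axis along the channel.
- stud_head (a point): Top centre of the headed steel stud in the bracket's base (head 16 mm across, 4 mm thick), at x = +40 mm of the bracket; 28 mm above the bracket's underside before pressing, 18 mm when home.
- stud (a joint): How far the stud is pressed into the bracket, in m: 0 = standing proud by 10 mm under the head, 0.010 = home, head down on the base. A tight fit, it moves only under about 5 N. The plunger at its stop leaves it within about 1 mm of home.
- tray: Grey open tray, fixed, 200 x 130 x 26 mm outside (x, y, z), walls and floor 4 mm. Origin at the centre of its underside; x along its length.
- mug: White mug, 80 mm across, 92 mm tall, bystander. Origin under its centre.
- screwdriver: Screwdriver with a red handle lying on the bench, about 0.2 m long, bystander.
- carton: Small cardboard carton 110 x 80 x 50 mm, bystander. Origin under its centre.
There are look-alikes about, which are no part of the job. Of the things like the bracket, leave any that is black or green; of the rest the smaller one is meant.

How it is judged:
By the outcome, as a careful person would: the job done as asked, in the order asked, and still so for the second after the job is handed in, with the robot touching nothing.
It also fails if it takes over 72 s, if anything falls off the work surface, if the arm or the gripper's body presses on something with over 40 N, if the wrist force passes 120 N, or if a joint passes its speed limit or range.

## Working session

There is one attempt and no reset: what is moved stays moved. The work goes in short steps, each a Python script; the robot and the scene stay as the last script left them, time stands still between calls to the robot, and variables do not carry over. Pictures are saved under pics/ and viewed, and the job is handed in when it is done.

```bash
ls; mkdir -p pics; python3 - <<'E'
from cell import ctrl
import cv2,numpy as np
for n in ("scene","top"):
    im,d=ctrl.get_image(n); cv2.imwrite(f"pics/{n}0.png",im[:,:,::-1]); np.save(f"pics/{n}0_d.npy",d); np.save(f"pics/{n}0_i.npy",im)
    c=ctrl.calibration(n); print(n,c)
print(ctrl.read_t(),ctrl.read_ee_rot(),ctrl.pinch_z,ctrl.calibration("wrist"))
E
```

```text
pics
scene {'camera_matrix': array([[477.01160177,   0.        , 325.67000566],
       [  0.        , 477.01160177, 197.507142  ],
       [  0.        ,   0.        ,   1.        ]]), 'dist': array([-0.04925069,  0.        ,  0.        ,  0.        ,  0.        ]), 'camera_from_world': array([[-0.20348411,  0.97905589,  0.00661616,  0.14634304],
       [-0.8049212 , -0.17113198,  0.56816873,  0.33383525],
       [ 0.55740118,  0.11028782,  0.82288548, -1.64218668],
       [ 0.        ,  0.        ,  0.        ,  1.        ]])}
top {'camera_matrix': array([[362.34162905,   0.        , 321.0905744 ],
       [  0.        , 362.34162905, 196.78647701],
       [  0.        ,   0.        ,   1.        ]]), 'dist': array([0.01411622, 0.        , 0.        , 0.        , 0.        ]), 'camera_from_world': array([[ 0.00681531, -0.99991947,  0.01070522, -0.06097734],
       [ 0.99423792,  0.00792109,  0.10690281, -0.50552063],
       [-0.106979  ,  0.00991496,  0.99421184, -1.30758001],
       [ 0.        ,  0.        ,  0.        ,  1.        ]])}
0.1 [-1.79897456e+02 -2.80686117e-03  1.33420095e+01] -0.0187 {'camera_matrix': array([[342.76215691,   0.        , 322.66704963],
       [  0.        , 342.76215691, 199.7574258 ],
       [  0.        ,   0.        ,   1.        ]]), 'dist': array([-0.01533657,  0.        ,  0.        ,  0.        ,  0.        ]), 'T_tool_cam': array([[-4.87457962e-04,  9.51466876e-01,  3.07750787e-01,
         7.76087523e-02],
       [ 9.99999618e-01,  6.86971619e-04, -5.39959511e-04,
         4.93851662e-04],
       [-7.25169645e-04,  3.07750407e-01, -9.51466847e-01,
        -1.40790846e-01],
       [ 0.00000000e+00,  0.00000000e+00,  0.00000000e+00,
         1.00000000e+00]])}
```

View pics/scene0.png

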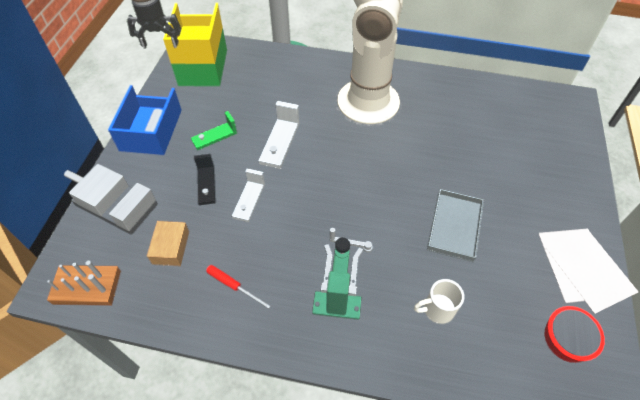

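View pics/top0.png

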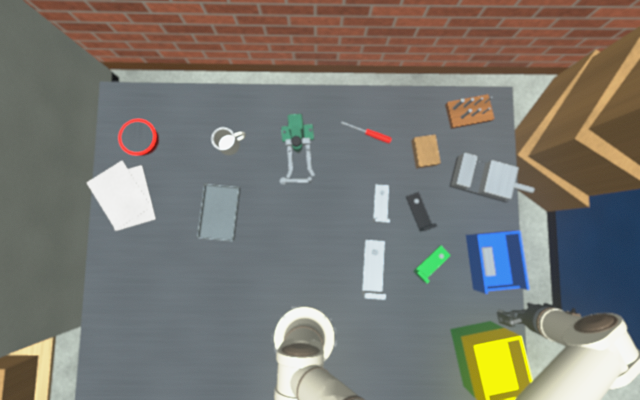

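Candidates (top image): small aluminium bracket (381,203), large aluminium (374,268), black (420,211), green (433,263). By the description I choose the small aluminium one at (381,203). I'll check it in a close crop and measure.

```bash
cat > h.py <<'E'
import numpy as np,cv2
from scipy.spatial.transform import Rotation as R
def cloud(d,c,Twc):
    h,w=d.shape; v,u=np.mgrid[:h,:w]
    p=cv2.undistortPoints(np.stack([u.ravel(),v.ravel()],1).astype(np.float64).reshape(-1,1,2),c["camera_matrix"],np.array(c["dist"])).reshape(h,w,2)
    P=np.stack([p[...,0]*d,-p[...,1]*d,-d],-1)
    W=P@Twc[:3,:3].T+Twc[:3,3]; W[d<=0]=np.nan
    return W
def fixed(ctrl,n,im=None):
    im,d=ctrl.get_image(n); c=ctrl.calibration(n)
    return im,cloud(d,c,np.linalg.inv(c["camera_from_world"]))
def toolT(ctrl):
    T=np.eye(4); T[:3,:3]=R.from_euler('xyz',ctrl.read_ee_rot(),degrees=True).as_matrix(); T[:3,3]=ctrl.read_position(); return T
def wrist(ctrl):
    T=toolT(ctrl); im,d=ctrl.get_image("wrist"); c=ctrl.calibration("wrist")
    return im,cloud(d,c,T@c["T_tool_cam"])
def proj(P,c,Tcw):
    P=np.atleast_2d(P); Q=P@Tcw[:3,:3].T+Tcw[:3,3]
    q=(Q*[1,-1,-1]); uv,_=cv2.projectPoints(q,np.zeros(3),np.zeros(3),c["camera_matrix"],np.array(c["dist"])); return uv.reshape(-1,2)
def save(n,im): cv2.imwrite(f"pics/{n}.png",np.ascontiguousarray(im[:,:,::-1]))
def rect(W,m): 
    r=cv2.minAreaRect((W[m][:,:2]*1000).astype(np.float32)); return r
E
python3 - <<'E'
from h import *
from cell import ctrl
for n in ("top","scene"):
    im=np.load(f"pics/{n}0_i.npy"); d=np.load(f"pics/{n}0_d.npy"); c=ctrl.calibration(n)
    W=cloud(d,c,np.linalg.inv(c["camera_from_world"])); np.save(f"pics/{n}0_W.npy",W)
    pts=dict(top=dict(br=(381,203),leg=(381,219),big=(374,265),tray=(219,213),pl=(297,143),post=(283,181),mug=(220,143),carton=(427,150),bench=(330,250)),
     scene=dict(br=(247,197),leg=(255,175),big=(278,145),tray=(455,225),pl=(342,244),post=(369,246),armL=(335,235),mug=(440,290),carton=(168,240),bench=(300,250)))[n]
    for k,(u,v) in pts.items(): print(n,k,np.round(W[v,u],3))
    crop=im[100:300,260:460] if n=="top" else im[150:330,220:420]
    save(f"crop_{n}",cv2.resize(crop,None,fx=3,fy=3,interpolation=cv2.INTER_CUBIC))
E
```

```text
top br [ 0.486 -0.281  0.012]
top leg [ 0.424 -0.271  0.064]
top big [ 0.259 -0.251  0.019]
top tray [0.445 0.321 0.005]
top pl [0.666 0.025 0.187]
top post [0.564 0.085 0.022]
top mug [0.71  0.326 0.008]
top carton [ 0.68  -0.446  0.049]
top bench [ 0.311 -0.092 -0.001]
scene br [ 0.48  -0.286  0.009]
scene leg [ 0.428 -0.271  0.053]
scene big [ 0.274 -0.246  0.018]
scene tray [ 0.443  0.321 -0.002]
scene pl [0.677 0.029 0.191]
scene post [0.572 0.09  0.018]
scene armL [ 0.548 -0.009  0.002]
scene mug [0.67  0.287 0.033]
scene carton [ 0.685 -0.438  0.051]
scene bench [ 0.612 -0.095 -0.004]
```

View pics/crop_top.png

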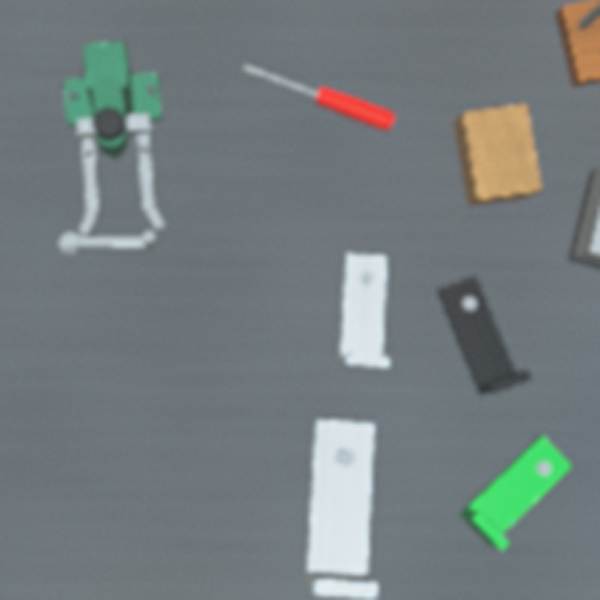

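View pics/crop_scene.png

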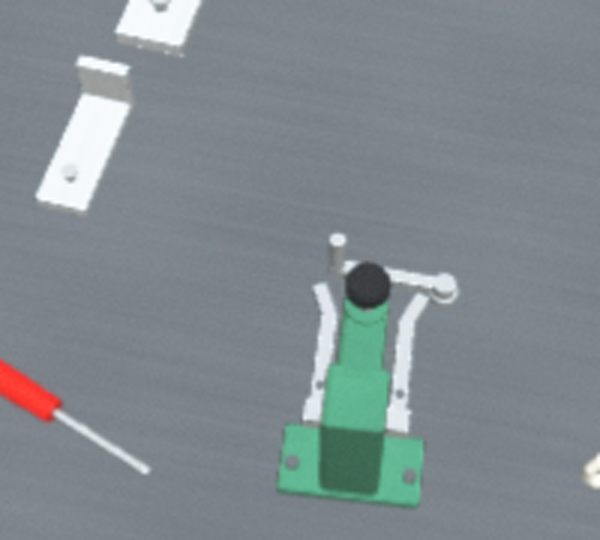

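The top crop at (367,278) shows the small plain-aluminium bracket with its stud at the far end and its leg at (367,360). It is clearly smaller than the one at (345,500), so it's the one I want. The guard lies across the mouth, with the pivot on the left and the post on the right. Next I'll look closer with the wrist camera.

```bash
python3 - <<'E'
from h import *
from cell import ctrl
for p,o in [((.50,-.27,.25),[180,0,0]),((.50,-.27,.25),[180,0,180]),((.6,.03,.3),[180,0,180]),((.6,.03,.3),[180,0,-90]),((.6,.03,.3),[180,0,90]),((.43,-.27,.03),[180,0,80]),((.43,-.27,.03),[180,0,-90]),((.57,.05,.03),[180,0,0]),((.67,.025,.19),[180,0,0]),((.67,.025,.19),[180,0,-90]),((.38,.32,.04),[180,0,90]),((.38,.32,.04),[180,0,-90])]:
    q=ctrl.ik(p,o); print(p,o,None if q is None else np.round(q))
ctrl.goto((.50,-.26,.25),[180,0,0]); print(ctrl.read_t())
im,W=wrist(ctrl); save("w1",im); np.save("pics/w1.npy",W)
ctrl.goto((.55,.03,.30),[180,0,180]) ; print(ctrl.read_t(), ctrl.read_q())
im,W=wrist(ctrl); save("w2",im); np.save("pics/w2.npy",W)
E
```

```text
(0.5, -0.27, 0.25) [180, 0, 0] [ 56.  22. -39.  99.  15.  64. -77.]
(0.5, -0.27, 0.25) [180, 0, 180] [ 74.  32. -65.  99.  30.  70.  90.]
(0.6, 0.03, 0.3) [180, 0, 180] [ 44.  38. -74.  91.  37.  80.  56.]
(0.6, 0.03, 0.3) [180, 0, -90] [ 44.  38. -74.  91.  37.  80. 146.]
(0.6, 0.03, 0.3) [180, 0, 90] [ 39.  31. -62.  91.  28.  76. -28.]
(0.43, -0.27, 0.03) [180, 0, 80] [ 62.  37. -40. 116.  37.  40. -12.]
(0.43, -0.27, 0.03) [180, 0, -90] [ -11.   42.   52.  119.  -49.   44. -108.]
(0.57, 0.05, 0.03) [180, 0, 0] [  21.   41.  -38.  107.   35.   45. -126.]
(0.67, 0.025, 0.19) [180, 0, 0] [  31.   43.  -56.   87.   37.   70. -121.]
(0.67, 0.025, 0.19) [180, 0, -90] [ -47.   57.   77.   90.  -56.   80. -144.]
(0.38, 0.32, 0.04) [180, 0, 90] [ 11.  58. -75. 117.  66.  64. -96.]
(0.38, 0.32, 0.04) [180, 0, -90] [ 11.  58. -75. 117.  66.  64.  84.]
1.9583
4.05 [ 48.33174982  30.2566463  -74.08221638  97.6643721   30.0494279
  75.41820323  58.2096485 ]
```

View pics/w1.png

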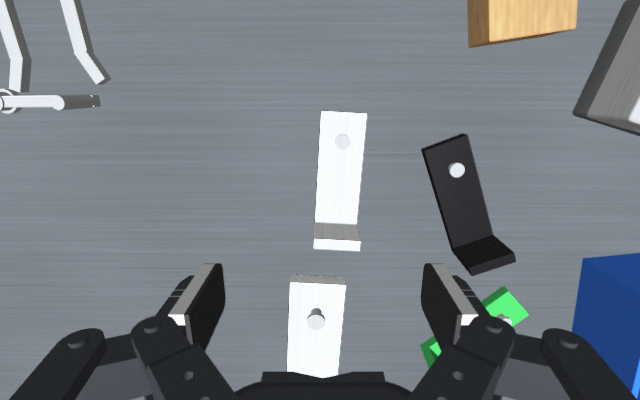

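View pics/w2.png

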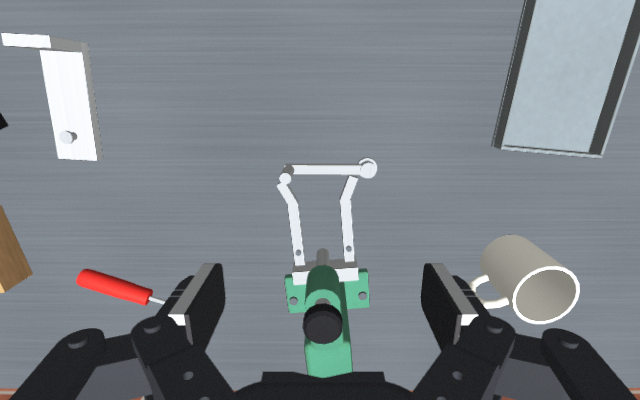

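w1 shows the bracket base at (343,168), stud at (343,141) and leg top at (337,244). w2 shows the pivot cap (368,168), post (287,171), rails at (295,225) and (348,220), and plunger head (323,322). Next I'll fit poses.

```bash
python3 - <<'E'
from h import *
W=np.load("pics/w1.npy"); im=cv2.imread("pics/w1.png")
def box(u0,v0,u1,v1,z0,z1,W):
    m=np.zeros(W.shape[:2],bool); m[v0:v1,u0:u1]=True
    return m&(W[...,2]>z0)&(W[...,2]<z1)
for nm,b,z in [("base",(300,95,385,225),(.009,.019)),("leg",(300,215,385,262),(.055,.068)),("stud",(320,120,365,165),(.022,.034))]:
    m=box(*b,*z,W); print(nm,m.sum(),rect(W,m),np.nanmedian(W[m],0).round(4))
print("bench",np.nanmedian(W[100:200,220:290].reshape(-1,3),0))
W=np.load("pics/w2.npy")
for nm,b,z in [("head",(295,300,350,350),(.18,.2)),("pivot",(355,155,382,180),(.012,.05)),("post",(275,155,305,185),(.05,.075)),("armbar",(298,160,352,178),(.01,.03)),("railR",(283,203,304,262),(.006,.018)),("railL",(338,200,356,262),(.006,.018)),("stop",(285,258,365,285),(.005,.05)),("tray",(480,0,640,165),(.018,.035)),("plate",(280,265,375,320),(.004,.03))]:
    m=box(*b,*z,W); 
    if m.sum()>3: print(nm,m.sum(),np.round(rect(W,m)[0],1),np.round(rect(W,m)[1],1),round(rect(W,m)[2],1),np.nanmedian(W[m],0).round(4))
print("bench",np.nanmedian(W[20:120,200:400].reshape(-1,3),0))
Wt=np.load("pics/top0_W.npy"); m=box(190,175,250,250,.018,.036,Wt); print("tray",m.sum(),rect(Wt,m))
Wt=np.load("pics/top0_W.npy"); m=box(350,180,400,230,.006,.036,Wt); print("br",m.sum(),rect(Wt,m))
Wt=np.load("pics/scene0_W.npy"); m=box(425,185,490,262,.018,.036,Wt); print("tray",m.sum(),rect(Wt,m))
E
```

```text
base 4797 ((489.9768371582031, -281.20184326171875), (50.047908782958984, 128.7828826904297), 86.51591491699219) [ 0.492  -0.2807  0.0121]
leg 558 ((420.6183166503906, -276.8816223144531), (49.823795318603516, 12.985610961914062), 86.44847869873047) [ 0.4217 -0.2774  0.0599]
stud 183 ((524.51513671875, -283.05853271484375), (15.124100685119629, 14.920145988464355), 2.004765033721924) [ 0.5245 -0.2831  0.0262]
bench [ 0.51149367 -0.18416637 -0.00196948]
head 1175 [671.2  27.5] [34.9 35.8] 6.0 [0.668  0.0275 0.188 ]
pivot 271 [566.6  81.3] [19.5 25.2] 0.6 [0.5659 0.0825 0.0196]
post 139 [565.9 -15.1] [12.8 13.1] 39.1 [ 0.5652 -0.0146  0.0618]
armbar 541 [566.8  30.8] [68.8 17.9] 85.0 [0.5657 0.0311 0.0179]
railR 609 [656.7  -8.9] [87.3 14.2] 4.7 [ 0.655  -0.0089  0.0102]
railL 651 [655.3  58.2] [91.9 23.9] 4.0 [0.6531 0.0609 0.0101]
stop 1175 [715.3  30.4] [113.2  41.7] 89.8 [0.7073 0.05   0.0202]
tray 2076 [464.3 317.1] [132.5 164.5] 84.9 [0.4792 0.31   0.0231]
plate 2044 [741.3  33.3] [ 78.7 120.3] 4.7 [0.7375 0.053  0.0128]
bench [ 4.47432083e-01  3.15762659e-04 -1.82507312e-03]
tray 263 ((448.7330322265625, 320.05712890625), (135.14492797851562, 199.9318389892578), 85.10572814941406)
br 502 ((481.82611083984375, -257.18621826171875), (184.1201171875, 181.83160400390625), 1.8721696138381958)
tray 404 ((447.485107421875, 319.415283203125), (129.47811889648438, 205.16867065429688), 84.95535278320312)
```

```bash
python3 - <<'E'
from h import *
W=np.load("pics/w2.npy")
def fit(b,z):
    u0,v0,u1,v1=b; S=W[v0:v1,u0:u1].reshape(-1,3); S=S[(S[:,2]>z[0])&(S[:,2]<z[1])]
    S=S*1000
    for a in np.arange(610,705,8):
        s=S[(S[:,0]>=a)&(S[:,0]<a+8)]
        if len(s)>5: print(a+4,len(s),np.percentile(s[:,1],[3,50,97]).round(1),s[:,2].mean().round(1))
print("R");fit((280,175,310,275),(.006,.018)); print("L");fit((335,175,362,275),(.006,.018))
E
python3 - <<'E'
import cv2
im=cv2.imread("pics/w2.png")[140:360,250:400]
cv2.imwrite("pics/w2c.png",cv2.resize(im,None,fx=2.7,fy=2.7,interpolation=cv2.INTER_CUBIC))
E
```

```text
R
614 60 [-19.2 -12.5  -5.9] 10.0
622 58 [-18.2 -11.6  -4.9] 9.9
630 61 [-17.2 -11.6  -4.9] 10.2
638 57 [-17.2 -10.4  -3.8] 10.1
646 59 [-16.3  -9.6  -2.8] 10.1
654 56 [-15.1  -8.4  -2.8] 10.2
662 57 [-15.3  -8.4  -1.7] 10.3
670 48 [-14.2  -7.4  -1.8] 10.2
678 59 [-13.2  -6.3  -0.6] 10.2
686 52 [-13.2  -6.1   0.5] 11.5
694 53 [-12.2  -5.2   0.5] 10.0
702 78 [-10.9  -1.2   8.3] 11.2
L
614 56 [51.  57.7 64.3] 10.0
622 61 [52.1 57.9 64.4] 9.9
630 63 [52.6 59.2 65.9] 10.0
638 56 [52.7 59.4 66.2] 10.1
646 56 [54.1 60.8 66.4] 10.1
654 56 [54.3 61.  67.9] 10.0
662 55 [55.7 62.5 68.1] 9.9
670 54 [55.9 62.7 68.3] 10.1
678 58 [56.1 62.8 69.9] 11.3
686 46 [57.5 64.3 70. ] 10.3
694 53 [57.7 63.4 70.2] 10.2
702 91 [45.3 59.1 73.5] 12.4
```

View pics/w2c.png

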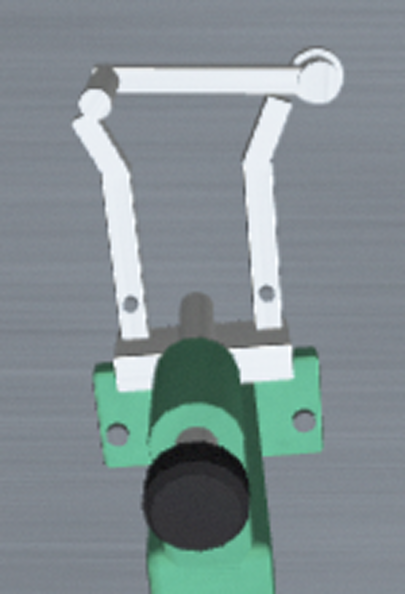

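```bash
python3 - <<'E'
from h import *
W1=np.load("pics/w1.npy");W2=np.load("pics/w2.npy")
def c(W,b,z):
    u0,v0,u1,v1=b; S=W[v0:v1,u0:u1].reshape(-1,3); S=S[(S[:,2]>z[0])&(S[:,2]<z[1])]*1000
    r=cv2.minAreaRect(S[:,:2].astype(np.float32)); return len(S),np.round(r[0],1),np.round(r[1],1),round(r[2],1)
print("stud w2",c(W2,(50,120,85,150),(.022,.034)))
print("base w2",c(W2,(30,45,110,170),(.009,.019)))
print("post w1",c(W1,(0,85,120,115),(.05,.07)), "pivot w1",c(W1,(0,85,25,115),(.015,.03)))
print("rails w1",c(W1,(60,0,110,90),(.005,.018)))
S=W1[0:90,50:115].reshape(-1,3)*1000;S=S[(S[:,2]>6)&(S[:,2]<18)]
for a in np.arange(590,680,8):
    s=S[(S[:,0]>=a)&(S[:,0]<a+8)]
    if len(s)>5: print(a+4,len(s),np.percentile(s[:,1],[3,50,97]).round(1))
E
```

```text
stud w2 (158, array([ 523.7, -283.3]), array([15.3, 14.8]), 89.7)
base w2 (4421, array([ 486.2, -280.7]), array([ 52.5, 136.7]), 86.3)
post w1 (315, array([567.3, -15.9]), array([14.9, 13.6]), 70.7) pivot w1 (318, array([564.7,  67. ]), array([29.9, 17.7]), 85.0)
rails w1 (1320, array([624.5, -14.4]), array([81.9, 21.1]), 13.0)
594 124 [-31.7 -24.9 -15.9]
602 116 [-27.3 -20.4 -11.9]
610 117 [-21.9 -15.1  -7.6]
618 137 [-19.8 -13.6  -5.8]
626 133 [-19.3 -12.6  -4.9]
634 138 [-18.1 -12.2  -4.1]
642 133 [-17.9 -11.4  -3.9]
650 136 [-16.7 -11.1  -3.3]
658 136 [-16.  -10.   -2.3]
666 32 [-15.9  -9.3  -1.5]
```

```bash
cat >> h.py <<'E'
O=np.array([.6712,.0272]); TH=np.radians(4.7)
def RT(a): return np.array([[np.cos(a),-np.sin(a)],[np.sin(a),np.cos(a)]])
def pw(x,y): return O+RT(TH)@np.array([x,y])
def gp(g,off):
    a=np.array([-np.sin(g),-np.cos(g)]); t=np.array([-np.cos(g),np.sin(g)])
    return O+RT(TH)@(np.array([-.1,.066])+.1*a-off*t), 180+np.degrees(TH)-np.degrees(g)
E
python3 - <<'E'
from h import *
from cell import ctrl
ctrl.grasp(20)
p,y=gp(.08,.032)
ctrl.goto((*p,.11),[180,0,y]); ctrl.move_linear((*p,.036),rate=.15)
print(ctrl.read_t())
f0=np.array(ctrl.read_force())
for i,g in enumerate([.08,.35,.62,.89,1.16,1.43,1.66]):
    p,y=gp(g,.018 if g>.1 else .02)
    r=ctrl.move_linear((*p,.036),rate=.09,ori=[180,0,y],guard=12)
    print(g,r,ctrl.read_t(),np.round(np.array(ctrl.read_force())-f0,1),np.round(ctrl.read_position(),4),y.round(1))
    if r: break
im,W=wrist(ctrl); save("w3",im); np.save("pics/w3.npy",W)
im,_=fixed(ctrl,"scene"); save("s3",im)
E
```

```text
6.325
0.08 False 6.6083 [ 0.1 -1.  -0.3] [ 0.5868 -0.0152  0.0371] 180.1
0.35 False 7.0833 [-0.5 -1.5 -0.1] [ 0.5578 -0.0166  0.0365] 164.6
0.62 False 7.5333 [ 0.  -1.2  0.6] [ 0.5311 -0.0104  0.0362] 149.2
0.89 False 7.9833 [-0.4 -0.5  0.1] [0.507  0.0025 0.036 ] 133.7
1.16 False 8.4333 [-0.5 -0.6 -0.1] [0.4872 0.0213 0.036 ] 118.2
1.43 False 8.8833 [ 0.3  0.1 -0.4] [0.4732 0.0447 0.036 ] 102.8
1.66 True 9.1917 [ 1.7 -4.6  2. ] [0.4666 0.0627 0.0355] 89.6
```

View pics/w3.png

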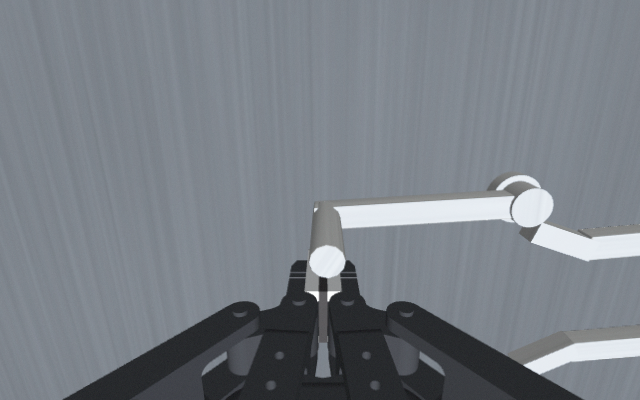

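View pics/s3.png

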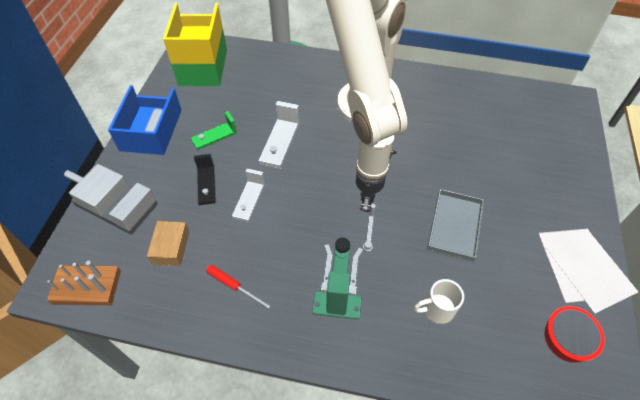

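The wrist view shows the guard arm fully round, with the post at (327,262) against the fingers. The force rose at the joint's end and the TCP agrees with g≈1.6. Next: retreat and grasp the bracket's leg.

```bash
python3 - <<'E'
from h import *
from cell import ctrl
p=np.array(ctrl.read_position())
ctrl.move_linear(p+[0,-.03,0],rate=.15)
ctrl.move_linear(p+[0,-.05,.10],rate=.25)
W3=np.load("pics/w3.npy"); S=W3[240:285,300:350].reshape(-1,3)*1000; S=S[(S[:,2]>54)&(S[:,2]<70)]
print("post",cv2.minAreaRect(S[:,:2].astype(np.float32)), "exp",pw(-.2,.0689))
ctrl.let_go()
ctrl.goto((.4206,-.277,.13),[180,0,86.6])
print(ctrl.read_t(),np.round(ctrl.read_q()))
print(ctrl.move_linear((.4206,-.277,.031),rate=.15,guard=15))
ctrl.grasp(60)
print(ctrl.read_t(),ctrl.read_width(),ctrl.read_position(),ctrl.read_force())
im,W=wrist(ctrl); save("w4",im); np.save("pics/w4.npy",W)
E
```

```text
post ((466.3794860839844, 77.70182800292969), (18.565631866455078, 19.6936092376709), 89.37142944335938) exp [0.46622696 0.07948061]
12.1167 [ 64.  25. -42. 114.  22.  49.   7.]
False
13.5917 0.12963838093871252 [ 0.42127725 -0.27724112  0.03137559] [1.53294827 0.46762339 2.59122759]
```

View pics/w4.png

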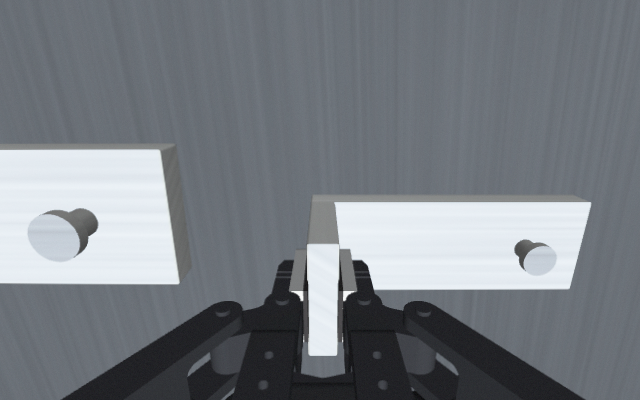

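The leg is held between the fingers: width about 11 mm, leg top at (322,345), stud at (540,258). Next: lift, carry to the mouth and check alignment before sliding.

```bash
python3 - <<'E'
from h import *
from cell import ctrl
p=np.array(ctrl.read_position())
ctrl.move_linear(p+[0,0,.05],rate=.15)
print(ctrl.read_force(),ctrl.read_width())
q=pw(-.25,0)
ctrl.goto((*q,.085),[180,0,94.7])
ctrl.move_linear((*q,.034),rate=.15)
print(ctrl.read_t(),np.round(ctrl.read_q()),ctrl.read_position(),ctrl.read_ee_rot(),ctrl.read_force())
im,W=wrist(ctrl); save("w5",im); np.save("pics/w5.npy",W)
E
```

```text
[-0.20306825 -0.7737352  -5.00337319] 0.1302744951277345
15.7167 [ 30.  29. -40. 128.  34.  34. -31.] [0.42221299 0.00593143 0.03385798] [-1.79963063e+02 -1.37242102e-02  9.45913540e+01] [-0.29506713  0.45781385 -3.37614936]
```

View pics/w5.png

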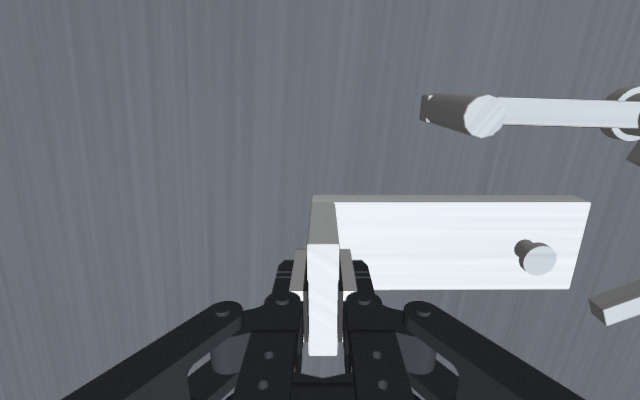

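```bash
python3 - <<'E'
from h import *
W=np.load("pics/w5.npy")
P=(W[...,:2]-O)@RT(TH)*1000; z=W[...,2]*1000
m=np.zeros(z.shape,bool); m[185:300,340:595]=True; m&=(z>10)&(z<20)
for a in range(-230,-105,15):
    s=m&(P[...,0]>=a)&(P[...,0]<a+15)
    if s.sum()>5: print(a,np.percentile(P[s][:,1],[1,99]).round(1),np.median(z[s]).round(1))
for nm,b,zz in [("railR",(585,275,640,330),(6,20)),("railL",(615,135,640,180),(6,20)),("stud",(520,240,560,278),(23,36)),("post",(455,85,510,145),(54,75))]:
    m=np.zeros(z.shape,bool); m[b[1]:b[3],b[0]:b[2]]=True; m&=(z>zz[0])&(z<zz[1])
    if m.sum()>5: print(nm,m.sum(),P[m].min(0).round(1),P[m].max(0).round(1),cv2.minAreaRect(P[m].astype(np.float32)))
E
```

```text
-230 [-24.3  24.6] 14.6
-215 [-24.7  24.6] 14.5
-200 [-24.7  24.5] 14.5
-185 [-24.9  24.5] 14.5
-170 [-25.   24.4] 14.5
-155 [-25.3  24.4] 14.5
-140 [-25.5  24.3] 14.4
-125 [-25.1  24.3] 14.4
railR 955 [-91.8 -53.1] [-68.8 -31.7] ((-78.54573059082031, -42.3220329284668), (25.171979904174805, 14.847375869750977), 28.37666893005371)
railL 88 [-106.8   42.6] [-91.6  57.1] ((-96.76844787597656, 51.983306884765625), (7.897295951843262, 20.212261199951172), 47.49227523803711)
stud 951 [-155.9   -9.1] [-139.     7.8] ((-147.49432373046875, -0.6765575408935547), (15.905108451843262, 16.463546752929688), 57.71778106689453)
post 1742 [-206.5   62.3] [-192.1   75.9] ((-199.14857482910156, 68.92353820800781), (13.303430557250977, 14.175047874450684), 65.27342224121094)
```

Guard is at about 1.59 rad. The bracket is centred within 0.5 mm of the channel, so I'll slide it in.

```bash
python3 - <<'E'
from h import *
from cell import ctrl
p=np.array(ctrl.read_position())
r0=ctrl.move_linear((p[0],p[1],.0316),rate=.05,guard=6); f=np.array(ctrl.read_force()); print(r0,ctrl.read_position(),f)
q=pw(-.115,0); r=ctrl.move_linear((*q,ctrl.read_position()[2]),rate=.08,ori=[180,0,94.8],guard=14)
print(r,ctrl.read_t(),np.array(ctrl.read_force())-f,(RT(TH).T@(np.array(ctrl.read_position())[:2]-O)).round(4))
if not r:
    q=pw(-.098,0); r=ctrl.move_linear((*q,ctrl.read_position()[2]),rate=.03,guard=12)
    print(r,ctrl.read_t(),np.array(ctrl.read_force())-f,(RT(TH).T@(np.array(ctrl.read_position())[:2]-O)).round(4),ctrl.read_width())
im,W=wrist(ctrl); save("w6",im); np.save("pics/w6.npy",W)
E
```

```text
False [0.42278608 0.00583097 0.03192623] [-0.39246242 -1.01996312 -4.65640274]
False 17.85 [ 0.43098295  0.66646513 -0.67673543] [-1.155e-01 -1.000e-04]
True 18.4083 [-0.65147277  0.30494418 10.64016948] [-0.1006 -0.0003] 0.13409336451644974
```

View pics/w6.png

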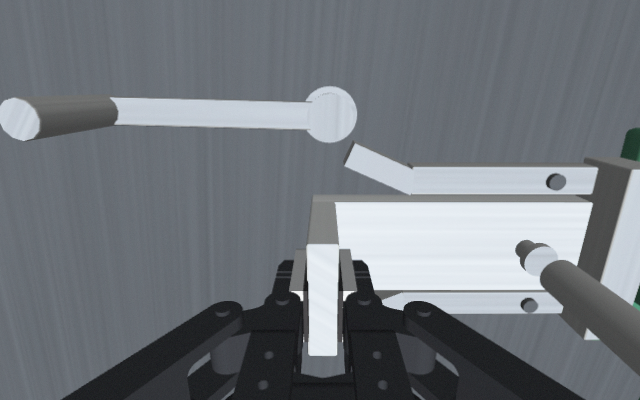

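The bracket's front end meets the stop at (590,245), and the stud at (540,258) is beside the plunger nose. Release and check.

```bash
python3 - <<'E'
from h import *
from cell import ctrl
ctrl.let_go()
p=np.array(ctrl.read_position())
ctrl.move_linear((p[0],p[1],.14),rate=.2)
im,W=wrist(ctrl); save("w7",im); np.save("pics/w7.npy",W)
print(ctrl.read_t())
P=(W[...,:2]-O)@RT(TH)*1000; z=W[...,2]*1000
np.set_printoptions(suppress=True)
m=(z>10)&(z<20)&(abs(P[...,1])<27)&(P[...,0]>-115)&(P[...,0]<40)
for a in range(-95,40,10):
    s=m&(P[...,0]>=a)&(P[...,0]<a+10)
    if s.sum()>5: print(a,np.percentile(P[s][:,1],[1,99]).round(1),np.median(z[s]).round(1),P[s][:,0].max().round(1))
m=(z>23)&(z<34)&(abs(P[...,1])<15)&(abs(P[...,0])<20); print("stud",m.sum(),cv2.minAreaRect(P[m].astype(np.float32)) if m.sum()>5 else None)
m=(z>55)&(z<68)&(abs(P[...,1])<30)&(P[...,0]<-80)&(P[...,0]>-130); print("leg",m.sum(),cv2.minAreaRect(P[m].astype(np.float32)) if m.sum()>5 else None)
E
```

```text
19.9167
-95 [-24.   24.8] 12.2 -85.0
-85 [-23.8  24.7] 12.3 -75.0
-75 [-23.9  24.9] 12.2 -65.0
-65 [-23.8  24.9] 12.2 -55.0
-55 [-23.7  25. ] 12.2 -45.0
-45 [-23.8  24.9] 12.2 -35.0
-35 [-23.6  25. ] 12.2 -25.0
-25 [-23.7  25.1] 12.2 -15.0
-15 [-23.6  25.1] 12.2 -5.0
-5 [-23.8  25.1] 12.2 5.0
5 [-23.6  25.3] 12.3 14.9
15 [-23.4  25.3] 12.2 25.0
25 [-8.4 26.3] 12.6 33.3
stud 190 ((-0.24445176124572754, 2.3562216758728027), (15.438114166259766, 9.946197509765625), 48.66069793701172)
leg 1245 ((-101.90838623046875, 0.6741962432861328), (49.874332427978516, 11.796852111816406), 89.9422607421875)
```

View pics/w7.png

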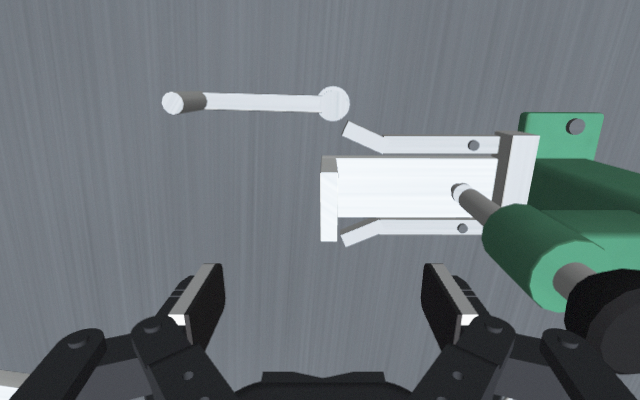

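The bracket lies flat against the stop, with the stud at (460,192) under the nose. Now press.

```bash
python3 - <<'E'
from h import *
from cell import ctrl
p=np.array(ctrl.read_position())
ctrl.move_linear((p[0],p[1],.225),rate=.3)
ctrl.grasp(40)
h=pw(.001,0)
ctrl.move_linear((*h,.225),rate=.25,ori=[180,0,94.7]); ctrl.move_linear((*h,.196),rate=.1)
f=np.array(ctrl.read_force()); print(ctrl.read_t(),ctrl.read_position())
r=ctrl.move_linear((*h,.162),rate=.03,guard=28)
im,_=fixed(ctrl,"scene"); save("s8",im)
print(r,ctrl.read_t(),ctrl.read_position(),np.array(ctrl.read_force())-f)
E
```

```text
22.1333 [0.67138786 0.02687504 0.1953148 ]
True 23.2 [0.67270133 0.02732885 0.16728256] [-2.50477619 -0.58097623  7.18732308]
```

```bash
python3 - <<'E'
from h import *
from cell import ctrl
print(ctrl.read_position(),ctrl.read_force())
p=np.array(ctrl.read_position())
r=ctrl.move_linear((p[0],p[1],.1625),rate=.015,guard=25)
for i in range(3): print(r,ctrl.read_t(),ctrl.read_position(),ctrl.read_force()); ctrl.dwell(.1)
E
```

```text
[0.67270133 0.02732885 0.16728256] [-2.55989163 -0.45022158  8.31339968]
False 23.5917 [0.67290267 0.02736832 0.1665218 ] [-10.75381857  -1.79857218  24.5603426 ]
False 23.6917 [0.67287839 0.02741029 0.16653333] [-9.94158022 -2.52367054 25.0589074 ]
False 23.7917 [0.67290199 0.02739845 0.16654116] [-9.75405357 -1.95815535 23.99704064]
```

The plunger holds at 0.1665 m with 24.5 N while the arm is commanded lower, so it is at its stop. Raise and inspect.

```bash
python3 - <<'E'
from h import *
from cell import ctrl
np.set_printoptions(suppress=True)
p=np.array(ctrl.read_position())
ctrl.move_linear((p[0],p[1],.2),rate=.06); ctrl.move_linear((p[0],p[1],.225),rate=.2)
q=pw(-.102,.0007)
ctrl.move_linear((*q,.225),rate=.3); ctrl.let_go(); ctrl.move_linear((*q,.14),rate=.25)
im,W=wrist(ctrl); save("w9",im); np.save("pics/w9.npy",W); print(ctrl.read_t())
P=(W[...,:2]-O)@RT(TH)*1000; z=W[...,2]*1000
m=(z>55)&(z<68)&(abs(P[...,1])<30)&(P[...,0]<-80)&(P[...,0]>-130); print("leg",m.sum(),cv2.minAreaRect(P[m].astype(np.float32)) if m.sum()>5 else None)
m=(z>14.8)&(z<34)&(abs(P[...,1])<15)&(abs(P[...,0])<14); print("stud",m.sum(),np.percentile(z[m],[10,50,90]))
im,W=fixed(ctrl,"scene"); save("s9",im[150:330,220:420].repeat(3,0).repeat(3,1)); print("head",W[244-6:250,336:348,2].max())
E
```

```text
26.7583
leg 1223 ((-101.87866973876953, 0.17495346069335938), (50.386985778808594, 11.660727500915527), 89.65684509277344)
stud 249 [15.81248443 16.5951705  17.49286073]
head nan
```

View pics/w9.png

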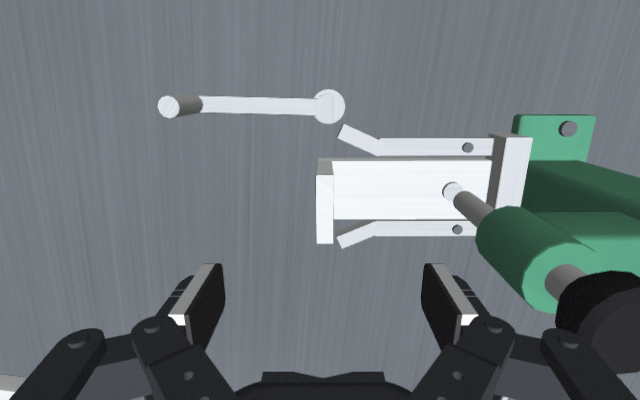

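Stud head reads 16.6 mm; with the −1.8 mm bench bias that is about 18.4 mm, so it is home. The guard is still open and the bracket is at the stop. Draw it out.

```bash
python3 - <<'E'
from h import *
from cell import ctrl
q=pw(-.1019,.0003)
print(ctrl.move_linear((*q,.0316),rate=.15,guard=15))
ctrl.grasp(60); print(ctrl.read_t(),ctrl.read_width(),ctrl.read_position(),ctrl.read_force())
e=pw(-.255,0)
r=ctrl.move_linear((*e,.0320),rate=.1,guard=20); print("draw",r,ctrl.read_t(),ctrl.read_position(),ctrl.read_force(),ctrl.read_width())
if not r:
    ctrl.move_linear((*e,.14),rate=.2)
    t=(.3842,.3253)
    try: ctrl.move_linear((*t,.14),rate=.25,ori=[180,0,85])
    except ctrl.MotionError as x: print(x); ctrl.goto((*t,.14),[180,0,85])
    print(ctrl.read_t(),ctrl.read_position(),np.round(ctrl.read_q()),ctrl.read_force())
    ctrl.move_linear((*t,.075),rate=.15)
    im,W=wrist(ctrl); save("w10",im); np.save("pics/w10.npy",W)
im,_=fixed(ctrl,"top"); save("t10",im)
E
```

```text
False
28.35 0.13030725958390615 [0.57048257 0.01920196 0.03200688] [ 2.03848467 -0.07284662  1.55671925]
draw False 30.0333 [0.41664777 0.00612333 0.03194424] [-0.75686779 -0.17974385  6.77692701] 0.128476474126385
32.1583 [0.38420881 0.32366525 0.13933223] [ -3.  27. -49. 114.  26.  51. -71.] [ 0.50446182  0.12315784 -4.40592154]
```

View pics/w10.png

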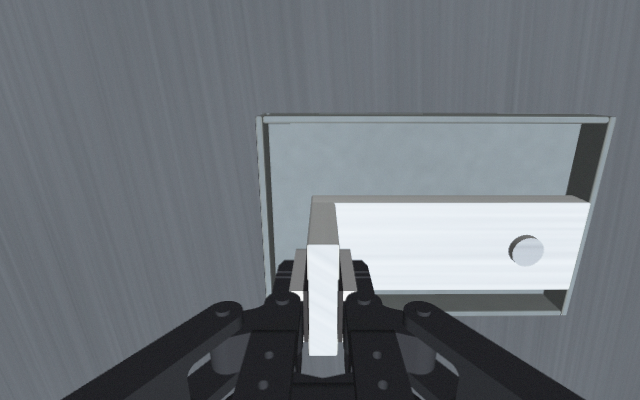

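View pics/t10.png

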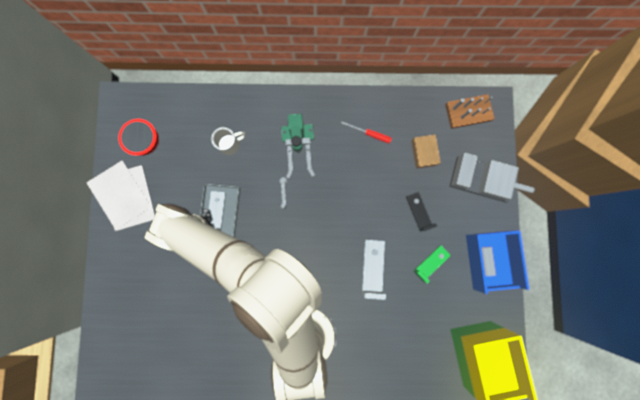

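```bash
python3 - <<'E'
from h import *
W=np.load("pics/w10.npy"); z=W[...,2]; 
def r(b,zz):
    m=np.zeros(z.shape,bool); m[b[1]:b[3],b[0]:b[2]]=True; m&=(z>zz[0])&(z<zz[1]); return m.sum(),cv2.minAreaRect((W[m][:,:2]*1000).astype(np.float32))
print("tray",r((245,100,630,325),(.02,.03)),"\nbr",r((336,190,600,300),(.05,.065)))
E
```

```text
tray (np.int64(6569), ((445.9054870605469, 318.9837646484375), (130.71209716796875, 200.87240600585938), 84.88497161865234)) 
br (np.int64(20787), ((453.7477722167969, 318.96331787109375), (50.98781204223633, 128.3498077392578), 84.94149780273438))
```

The bracket is centred over the tray within 2 mm and parallel to it. Lower and release.

```bash
python3 - <<'E'
from h import *
from cell import ctrl
t=(.3835,.3250)
r=ctrl.move_linear((*t,.0355),rate=.05,guard=6); print(r,ctrl.read_position(),ctrl.read_force())
ctrl.let_go()
ctrl.move_linear((*t,.16),rate=.15)
im,W=wrist(ctrl); save("w11",im)
z=W[...,2]
ctrl.goto((.40,.10,.35),[180,0,60])
im,_=fixed(ctrl,"scene"); save("s11",im); print(ctrl.read_t())
def r(b,zz):
    m=np.zeros(z.shape,bool); m[b[1]:b[3],b[0]:b[2]]=True; m&=(z>zz[0])&(z<zz[1]); return m.sum(),cv2.minAreaRect((W[m][:,:2]*1000).astype(np.float32)),np.median(z[m])
for b,zz in [((0,0,640,260),(.012,.0185)),((0,0,640,260),(.0195,.0215)),((0,0,640,260),(.058,.07))]:print(r(b,zz))
E
```

```text
True [0.38285675 0.3244984  0.03598873] [-0.40504477 -0.54021164  5.44980667]
36.5167
(np.int64(9449), ((445.96856689453125, 320.5550537109375), (126.82007598876953, 194.01507568359375), 84.99610900878906), np.float64(0.016142859858578718))
(np.int64(715), ((445.78717041015625, 320.8861083984375), (126.83242797851562, 194.2106170654297), 85.05775451660156), np.float64(0.02054369935783762))
(np.int64(1090), ((381.83624267578125, 324.6635437011719), (49.7113151550293, 11.571553230285645), 84.61395263671875), np.float64(0.06411469481232121))
```

View pics/w11.png

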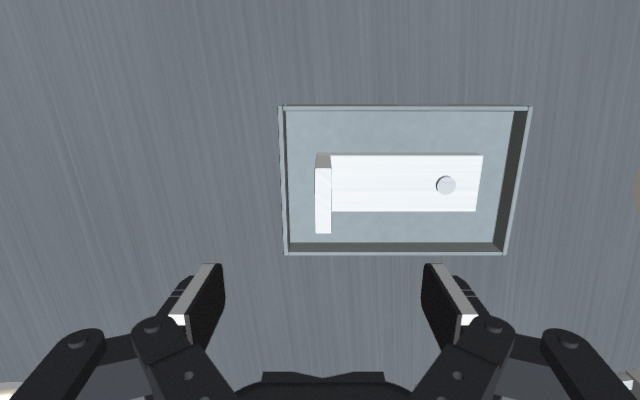

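View pics/s11.png

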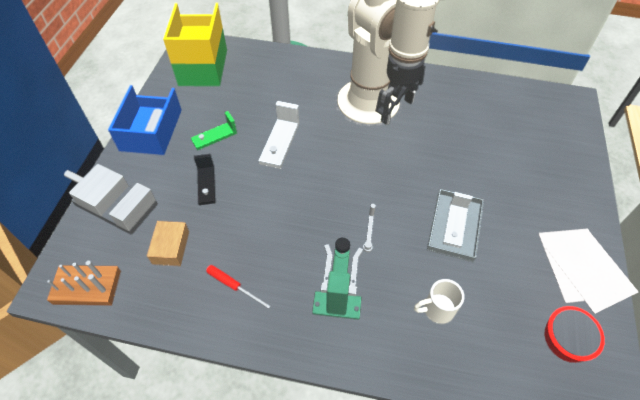

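The bracket lies flat in the tray (scene 457,220), stud home. The guard is open, the plunger is up, the bystanders have not moved, and the arm is clear.

```bash
python3 -c "
from cell import ctrl
print(ctrl.sign_off(), ctrl.read_t())"
```

```text
the job is handed in; nothing more can be done
the job is handed in; nothing more can be done
```

The job is done and handed in at about 36.5 s, well under the 72 s limit. I opened the guard, slid the small aluminium bracket to the end stop, and pushed the plunger down to its stop. After it sprang back, I drew the bracket out and laid it in the tray.

**Last checks:**
- **Guard:** measured at about 1.59 rad once opened, and still open in the final picture.
- **Stud:** the head read 16.6 mm before the bracket was drawn out, about 18.4 mm once the bench's −1.8 mm depth offset is allowed for. Home is 18 mm.
- **Bracket:** lying flat inside the tray walls, within a few millimetres of the tray's centre and parallel to it.
- **Bystanders:** the mug, screwdriver and carton look unmoved.

**Readings that disagreed or failed:**
- **End stop:** the bracket stopped with its leg 2–3 mm further in than my press fit predicted. I took this as an error in my fit, because the pictures showed it against the stop.
- **Plunger push:** the first push tripped the force limit 0.8 mm short. A second push reached the stop, 0.1665 m at 24.5 N.
- **Plunger return:** the depth reading of the plunger head after it rose came back empty, so I know it sprang back only from the pictures.

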